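Lock the pressure screw of a wire straightener with its lever nut

TASK

Lock the pressure screw of the green wire straightener. Take the red-handled holding bar from its wooden rest and slide its steel blade down through the fork into the blind slot of the screw head until it bottoms, so that the fork keeps the screw from turning; then swing the locknut's yellow-knobbed lever clockwise until it is fully tight. The screw must keep its setting, the bar stays home in the slot, and the other things on the bench are left where they are.

Things in the scene. Friction and masses are not known exactly. Their poses are not given: they have to be found in the camera images.
- slot_mouth (a point): Middle of the mouth of the blind slot in the steel screw head, whose axis leans 30 deg from vertical, over the stand's low (robot) side. x points out of the slot, up the slope; z along the screw axis, up; y level. Slot 15 mm wide (y) and high (z), roofed, 45 mm deep (-x); a flared lip, 27 mm square, stands out 10 mm (+x). Head 56 x 44 x 36 mm; screw axis 28 mm behind (-x).
- slot_end (a point): Middle of the hidden end wall of the slot, 45 mm from the mouth along -x. Same axes as slot_mouth. The bar is home when its tip is here: its axes then parallel to these, its handle centre 87 mm out from the mouth (+x), blade resting 1.5 mm below the slot's centre line.
- fork (a point): Middle of the ledge of the fixed dark steel fork that the bar's blade lies in, 30 to 42 mm out from the slot mouth and 7.5 mm below it, level with the slot floor. Two cheeks, 12 mm thick and 19.5 mm tall, leave a 20 mm gap in line with the slot, open at the top. Its axes are those of the stand: z up, not tilted.
- bar_grip (a point): Centre of the holding bar's red handle, where to grasp it: 64 mm long (x), 24 wide (y), 20 high (z). The steel blade, 14 wide and 12 high, runs towards -x, its last 7 mm stepped to 9 x 7; tip 132 mm away. Mass 0.14 to 0.28 kg, centre of mass 27 mm towards -x. At the start it lies level, z up, 45 mm above the table, handle sides and underside free.
- bar_tip (a point): End of the bar's blade, on its centre line. Same axes as bar_grip.
- rest: Fixed dark wooden rest of the bar, origin on the table under the handle's centre, x along the bar. Foot plate 10 mm thick, 60 wide (y), x -95 to 55 mm; upright 50 mm wide, 35 high, at x 24 to 32 under the handle's back end; notched upright 50 wide, 53 high, at x -60 to -70 under the blade.
- stand: Green wire straightener, fixed; origin under it on the table, x towards its high side. Foot 230 x 140 mm. Its deck, 215 x 116 mm, rises at 30 deg towards +x; the screw axis leaves the deck 75 mm above the origin, tilted 30 deg towards -x; the slot is 48 mm above the deck along the axis. Brass rollers 18 mm high on its +y side.
- lever_knob (a point): Middle of the yellow knob on the locknut's black lever, on the stand's -y side: a round post 20 mm in diameter, parallel to the screw axis, from 33 mm below to 15 mm above this point along that axis (lever's top 26 mm below). It moves on a circle of 95 mm radius about the screw axis, 3 mm lower along the axis than slot_mouth.
- nut (a joint): Angle of the brass locknut relative to the screw, rad; grows as the lever swings clockwise seen from above (from the -y side towards the low, robot side); 1.2 at its hard stop, fully tight; starts at 0 to 0.35 and stays where it is left. Turning takes 0.5 N m (5 to 6 N at the knob); if the screw is not held, the nut just drags it round.
- screw (a joint): Angle of the pressure screw relative to the stand, rad, clockwise positive, 0 at the start. Turning it takes 0.2 N m; with the bar home in slot and fork it has about 0.08 rad of play either way.
- anvil: Small bench anvil, dark steel, 120 mm long, 58 mm high; origin under its base. To be left alone.
- tin: Copper cup, 72 mm across, 75 mm high; origin under its centre. To be left alone.
- hammer: Hammer, 200 mm long, lying flat. To be left alone.
- pliers: Red-handled pliers, 165 mm long, lying flat; origin at the pivot. To be left alone.

How it is judged:
By the outcome, as a careful person would: the job done as asked, in the order asked, and still so for the second after the job is handed in, with the robot touching nothing.
It also fails if it takes over 61 s, if anything falls off the work surface, if the arm or the gripper's body presses on something with over 40 N, if the wrist force passes 120 N, or if a joint passes its speed limit or range.

ROBOT

A 6-joint arm with a two-finger parallel gripper is mounted at the origin on the work surface. World frame = base frame: x ahead of the robot, y to its left, z up, the work surface at z = 0. Lengths are in m, angles in rad, forces in N, time in s.
With the tool pointing down it reaches from about 0.25 to 0.725 m from the base axis. Payload 4 kg.
Tool frame: the origin (TCP) lies at the very end of the fingers, on their centre line; the grasp point (between the pads) lies 19 mm behind it; z points along the fingers, y is the line along which they close (so a half turn about z gives the same grasp; the last joint's range is limited). The gripper opens to 85 mm and grips with 20 to 120 N. Pads are 22 mm wide; open, the fingers measure 114 mm over their backs; the gripper's body (76 mm by 85 mm) begins 54 mm behind the grasp point. The pads swing forward as they close: fully open they stand 13 mm farther back than shut.
Start: joints at [1.177, 0.241, 0.005, 1.335, 0, 1.571], TCP at [0.192, 0.462, 0.231] pointing down, gripper open.
Joint ranges: [-2.72, 2.72], [-1.05, 1.87], [-1.09, 1.28], [-1.99, 2.15], [-1.42, 1.44], [-3.14, 3.14]. Speed limits (rad/s): [2.79, 2.79, 3.14, 3.14, 3.14, 3.14].

INTERFACE

Orientations are given as a unit quaternion [x, y, z, w].
In Python, from workcell import bot, vision, workorder, boxes_of gives the robot as it stands.
- The arm moves only by the tool send_rows, never from a script. Its argument "motion" is text: rows parted by semicolons, each of 5 numbers parted by spaces: the closure, from -1 (fully open) to 1 (shut), so that 0 is half open, then the shift along the tool's x, y, z in cm, then the turn about the tool's z in rad. In form: claw x y z twist; .... A call has 1 to 5 rows; each row is the pose to reach, as a shift and turn from the pose commanded when the call began, along the tool's axes at that moment; what a row does not reach only later rows make up. A row lasts 1/10 s, in which the tool goes at most 50 mm and 8.59 degrees, less where a joint would pass 70% of its speed; a pose out of reach is approached as far as the arm can. A call with a gripper value outside its range is refused whole. The fingers move at their own pace and stop on an object; the grip force is fixed at half the most. Time passes only in rows, so rows that repeat a pose let the fingers close. It gives the time, the measured TCP pose, the force, the opening and the grip force at its end, in the units of the state.
- bot.get_obs(): the state, without advancing time (a new reading comes with each control period).
- vision.camera(name): name is "scene" or "top" or "wrist"; returns the picture (384x512x3 uint8, red, green, blue); there is no depth.
- vision.camera_model(name): a dict with "fov_y" (degrees; the focal length in pixels is half the picture's height over the tangent of half this angle, whatever the lens; pixels are square), "cx", "cy" (the principal point, pixels), "k1" (the pictures are not rectified: a ray, as slopes to the right and down, at radius r is drawn at 1 + k1 r^2 times it, then the intrinsics apply), "world_from_camera" (4x4, takes a point from camera to world coordinates); the wrist camera has in their place "hand_eye" (4x4, takes a point from camera to tool coordinates, whose origin is the TCP and whose axes are the flange's). Camera axes: x right, y down, z forward; pixel columns grow to the right and rows downward; lengths in m; the calibration is good to about 2 mm. A picture is of the moment at which its call begins: read the wrist's pose just before it. camera_model takes no time and is no camera call.
- workorder.job_done(): hands the job in; it is judged then, once.
Trained networks look in the newest picture that a camera, given by its name, has taken for a name from the list of things; names that differ only in an ending like _2 or _b are one class to them, and where a whole thing is asked for, a point or a joint stands for the part that bears it (a point fixed in the world has none). Each returns a list of dicts, best first, with "conf" (0 to 1); they miss things now and then, are a little off and sometimes report something else, mostly with a low value. They report only what shows in the picture. A call takes as long as a camera call.
- boxes_of(camera, target): "rect" ([centre column, centre row, width, height] in pixels, round what is visible of it).
The state is a dict: "clock": time; "joint_pos": joint angles; "joint_vel": joint speeds; "tau": joint torques, N m; "eef_pos": TCP position; "tool_rot": TCP orientation; "ft_force": force on the tool from outside, world axes, zero at the start; "ft_torque": the same for the moment, N m; "grip_width": finger opening in m; "grasp_force": force on a finger pad.
Only numpy, scipy, OpenCV 4.12 (cv2) and the standard library are available. Lean on these libraries where they do the work, as an engineer would, in place of code of your own. Each camera call takes 0.05 s, during which the arm holds its last target. There are 200 camera calls.

## Working session

There is one attempt and no reset: what is moved stays moved. The work goes in short steps, Python scripts to look and compute and a tool call to move; the robot and the scene stay as the last step left them, time stands still between calls to the robot, and variables do not carry over. Pictures are saved under pics/ and viewed, at most 13 in all, crops included, and the job is handed in when it is done.

Besides the shell and the picture viewer there is one more tool, called after ">>>" by a JSON object that holds its "method" and its "body". send_rows: Moves the arm, as the interface text tells. Its arguments: {"type":"object","properties":{"motion":{"type":"string"}},"required":["motion"]}

```bash
ls; mkdir -p pics
python3 - <<'E'
from workcell import bot, vision, workorder, boxes_of
import cv2, numpy as np
np.set_printoptions(precision=4,suppress=True)
print(bot.get_obs())
for c in ["scene","top","wrist"]:
    im=vision.camera(c); cv2.imwrite(f"pics/{c}0.png",im[:,:,::-1]); print(c,vision.camera_model(c))
    for t in ["stand","bar_grip","lever_knob","fork","rest","slot_mouth","bar_tip"]:
        try: print(t,[(np.round(d["rect"],1),round(d["conf"],2)) for d in boxes_of(c,t)[:2]])
        except Exception as e: print(t,e)
a=cv2.imread("pics/scene0.png");b=cv2.imread("pics/top0.png")
cv2.imwrite("pics/a.png",cv2.resize(a,(800,600)));cv2.imwrite("pics/b.png",cv2.resize(b,(800,600)))
E
```

```text
pics
{'clock': 0.0, 'joint_pos': array([ 1.177 ,  0.2414,  0.0037,  1.3352, -0.    ,  1.5708]), 'joint_vel': array([-0.002 ,  0.0007,  0.0012,  0.0006,  0.0008, -0.0017]), 'tau': array([  0.    , -37.2319,  25.2407,   0.017 ,   0.0001,  -0.    ]), 'eef_pos': array([0.1916, 0.4611, 0.2304]), 'tool_rot': array([ 0.1956,  0.9807, -0.001 , -0.0002]), 'ft_force': array([ 0.4945, -0.0608,  0.1366]), 'ft_torque': array([-0.0082,  0.0336,  0.0204]), 'grasp_force': 0.0, 'grip_width': 0.0852884787637898}
scene {'fov_y': 47.0023389452999, 'cx': 256.700914593994, 'cy': 189.8158968992962, 'k1': 0.04811174394893746, 'world_from_camera': array([[-0.7167,  0.4927, -0.4936,  1.273 ],
       [ 0.6972,  0.4919, -0.5215,  0.6675],
       [-0.0141, -0.7179, -0.696 ,  1.0977],
       [ 0.    ,  0.    ,  0.    ,  1.    ]])}
stand [(array([251.5, 207. ,  75.4,  71.8]), 0.69), (array([368.9, 259.9,  38.5,  31.4]), 0.42)]
bar_grip []
lever_knob [(array([243.6, 181.9,  35.8,  27.9]), 0.58)]
fork [(array([252.9, 206.3,  80.9,  77.8]), 0.77), (array([243.6, 181.1,  36.5,  29.2]), 0.35)]
rest [(array([362. , 269.
[... 600 characters left out ...]
2, 213.2,  17.9,  47.5]), 0.64)]
slot_mouth [(array([272.9, 182.7,  43.1,  37.3]), 0.88), (array([263.4, 188.4,  63.7,  78.4]), 0.58)]
bar_tip [(array([124.7, 220.1,   8.3,  61.1]), 0.91)]
wrist {'fov_y': 64.65839028758326, 'cx': 256.0577971511631, 'cy': 191.4874680328047, 'k1': 0.019804308915203437, 'hand_eye': array([[ 0.0006, -0.9456, -0.3253,  0.0841],
       [ 1.    ,  0.0007, -0.0001, -0.0001],
       [ 0.0004, -0.3253,  0.9456, -0.1419],
       [ 0.    ,  0.    ,  0.    ,  1.    ]])}
stand []
bar_grip [(array([225.4, 345.9,  12.1,  11.5]), 0.52)]
lever_knob []
fork []
rest [(array([235.7, 346.6,  44. ,  13.9]), 0.95)]
slot_mouth []
bar_tip [(array([225.5, 345.4,  15.6,   3.5]), 0.45)]
```

View pics/a.png

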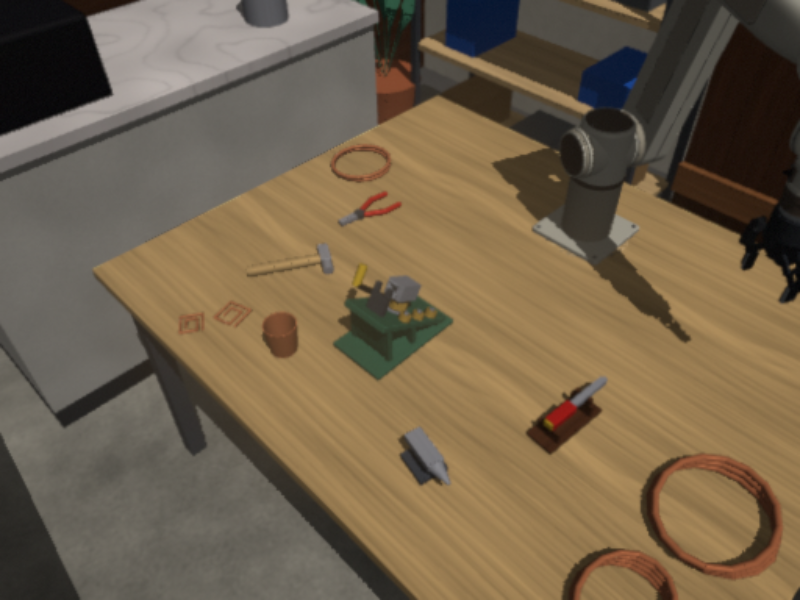

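View pics/b.png

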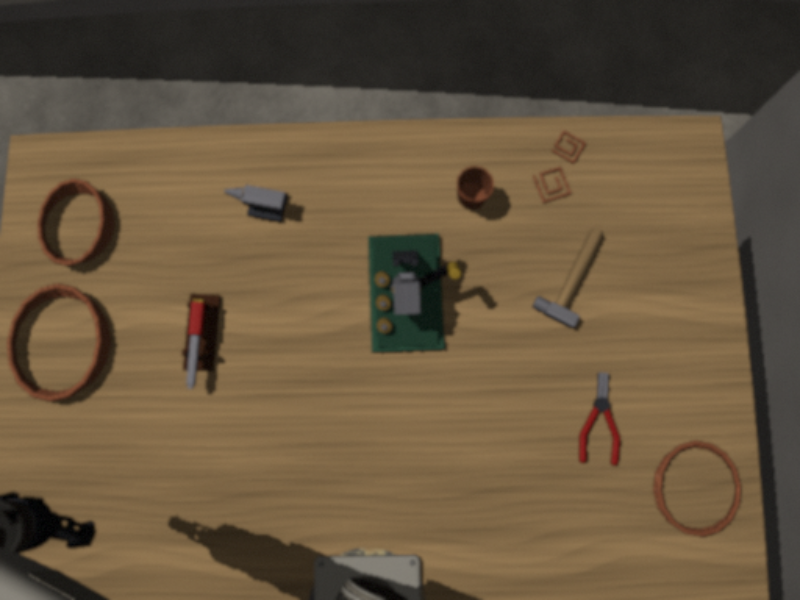

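The scene view shows the green stand at about (395,325), the bar on its rest at (570,410) with its handle away from the robot. The top view puts the handle at (196,318), its tip at (191,385), the knob at (455,270) and the slot head at (407,293).

```bash
cat > h.py <<'E'
from workcell import bot, vision, workorder, boxes_of
import cv2, numpy as np
from scipy.spatial.transform import Rotation as R
np.set_printoptions(precision=4,suppress=True)
def pose(o=None):
    o=o or bot.get_obs(); T=np.eye(4); T[:3,:3]=R.from_quat(o["tool_rot"]).as_matrix(); T[:3,3]=o["eef_pos"]; return T
def cam(name,T=None):
    m=vision.camera_model(name); return m, (m["world_from_camera"] if name!="wrist" else (pose() if T is None else T)@m["hand_eye"])
def foc(m): return 192/np.tan(np.radians(m["fov_y"]/2))
def ray(name,uv,T=None):
    m,W=cam(name,T); f=foc(m); d=np.array([(uv[0]-m["cx"])/f,(uv[1]-m["cy"])/f]); s=d.copy()
    for _ in range(10): s=d/(1+m["k1"]*(s@s))
    return W[:3,3], W[:3,:3]@np.r_[s,1]
def atz(name,uv,z,T=None):
    o,d=ray(name,uv,T); return o+d*(z-o[2])/d[2]
def tri(*rays):
    A=np.zeros((3,3));b=np.zeros(3)
    for o,d in rays:
        d=d/np.linalg.norm(d);P=np.eye(3)-np.outer(d,d);A+=P;b+=P@o
    p=np.linalg.solve(A,b); return p,[np.linalg.norm(np.cross(p-o,d/np.linalg.norm(d))) for o,d in rays]
def proj(name,p,T=None):
    m,W=cam(name,T); q=np.linalg.inv(W)@np.r_[p,1]; s=q[:2]/q[2]; s=s*(1+m["k1"]*(s@s)); return s*foc(m)+[m["cx"],m["cy"]]
def snap(name,fn):
    T=pose(); im=vision.camera(name); cv2.imwrite(fn,im[:,:,::-1]); return T,im
E
python3 - <<'E'
from h import *
k=.64
for n,uv in dict(sFL=(370,237),sFR=(440,234),sNR=(445,350),sNL=(374,352)).items(): print(n,atz("top",np.array(uv)*k,0.0))
for n,uv in dict(han=(197,318),tip=(191,385),hback=(198,300)).items(): print(n,atz("top",np.array(uv)*k,0.05))
print("knob",tri(ray("top",np.array((455,270))*k),ray("scene",np.array((361,275))*k)))
print("bar tip",tri(ray("top",np.array((191,385))*k),ray("scene",np.array((603,380))*k)))
print("han",tri(ray("top",np.array((197,317))*k),ray("scene",np.array((562,414))*k)))
print("head",atz("top",np.array((407,295))*k,0.13))
E
```

```text
sFL [ 0.6989 -0.0168  0.    ]
sFR [ 0.7018 -0.1549  0.    ]
sNR [ 0.4719 -0.1571  0.    ]
sNL [ 0.471  -0.0213  0.    ]
han [0.5356 0.3093 0.05  ]
tip [0.4099 0.3172 0.05  ]
hback [0.5701 0.3084 0.05  ]
knob (array([ 0.5978, -0.1704,  0.124 ]), [np.float64(0.0023776757701711487), np.float64(0.002377675770170943)])
bar tip (array([0.4104, 0.3196, 0.0424]), [np.float64(0.00016657487134752108), np.float64(0.00016657487134757624)])
han (array([0.5367, 0.3122, 0.0469]), [np.float64(0.0024164732206676024), np.float64(0.002416473220667627)])
head [ 0.5548 -0.0857  0.13  ]
```

>>> {"method": "send_rows", "body": {"motion": "-1 5 0 0 0; -1 10 0 0 0; -1 15 0 0 0; -1 20 0 0 0; -1 25 0 0 0"}}

```text
clock: 1.7
eef_pos: [-0.0409, 0.5582, 0.2315]
tool_rot: [0.196, 0.981, 0.0, 0.0]
ft_force: [-0.5, 1.0, -0.1]
grip_width: 0.0853
grasp_force: 0.0
```

>>> {"method": "send_rows", "body": {"motion": "-1 -5 0 0 -0.07; -1 -10 0 0 -0.14; -1 -15 0 0 -0.2; -1 -20 0 0 -0.27; -1 -25 0 0 -0.335"}}

```text
clock: 2.2
eef_pos: [0.193, 0.461, 0.2314]
tool_rot: [0.027, 1.0, 0.0, 0.0]
ft_force: [0.7, 1.0, -0.3]
grip_width: 0.0855
grasp_force: 0.0
```

>>> {"method": "send_rows", "body": {"motion": "-1 -4.5 -1.7 0.7 0; -1 -9 -3.3 1.3 0; -1 -13.5 -5 2 0; -1 -18 -6.7 2.6 0; -1 -22.5 -8.4 3.3 0"}}

```text
clock: 2.7
eef_pos: [0.4133, 0.3637, 0.1983]
tool_rot: [0.029, 1.0, 0.0, 0.0]
ft_force: [0.7, 0.3, 0.0]
grip_width: 0.0854
grasp_force: 0.0
```

>>> {"method": "send_rows", "body": {"motion": "-1 -4.5 -1.7 0.7 0; -1 -9 -3.3 1.3 0; -1 -12.6 -4.6 1.9 0; -1 -12.6 -4.6 1.9 0; -1 -12.6 -4.6 1.9 0"}}

```text
clock: 3.2
eef_pos: [0.5349, 0.3105, 0.1784]
tool_rot: [0.03, 1.0, -0.0, -0.001]
ft_force: [-0.9, 0.5, -0.0]
grip_width: 0.0855
grasp_force: 0.0
```

Run:
```python
from h import *
T,im=snap("wrist","pics/w1.png"); print(T); cv2.imwrite("pics/w1b.png",cv2.resize(im[:,:,::-1],(800,600)))
for t in ["bar_grip","bar_tip","rest"]: print(t,[(np.round(d["rect"],1),round(d["conf"],2)) for d in boxes_of("wrist",t)[:2]])
```

```text
[[-0.9982  0.0608 -0.0017  0.5349]
 [ 0.0608  0.9982 -0.0005  0.3105]
 [ 0.0017 -0.0006 -1.      0.1784]
 [ 0.      0.      0.      1.    ]]
bar_grip []
bar_tip [(array([260.1, 121.8,  27.3, 192. ]), 0.71)]
rest [(array([258.8, 148.8,  63.8, 139.8]), 0.71)]
```

View pics/w1b.png

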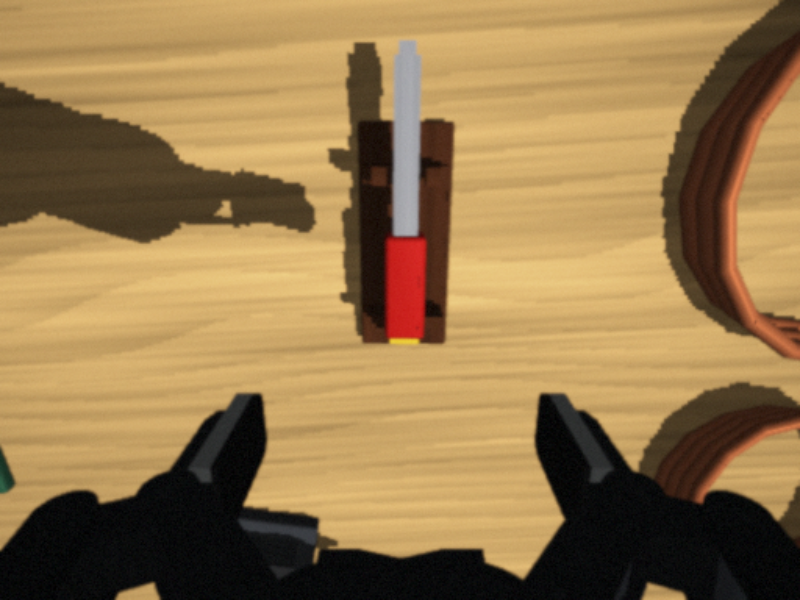

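The wrist view shows the bar almost straight along the image columns, with the handle spanning (386..426, 237..341) and the tip at (407,42).

Run:
```python
from h import *
T=pose(); k=.64
p=[atz("wrist",np.array(u)*k,.055,T) for u in [(386,237),(426,237),(425,340),(388,340)]]
tip=atz("wrist",np.array((407,42))*k,.0485,T); print(p,np.mean(p,0),tip)
h=np.mean(p,0)[:2]; print(np.linalg.norm(h-tip[:2]),np.arctan2(*(h-tip[:2])[::-1]))
print(tri(ray("wrist",np.array((406,288))*k,T),ray("top",np.array((197,318))*k)))
```

```text
[array([0.5034, 0.3059, 0.055 ]), array([0.5047, 0.3286, 0.055 ]), array([0.5685, 0.3256, 0.055 ]), array([0.5672, 0.3029, 0.055 ])] [0.536  0.3158 0.055 ] [0.4048 0.323  0.0485]
0.13132776191836362 -0.05544540505615312
(array([0.54  , 0.3149, 0.0328]), [np.float64(0.001564306989116631), np.float64(0.0015643069891167181)])
```

>>> {"method": "send_rows", "body": {"motion": "-1 -5 0 0 0; -1 -10 0 0 0; -1 -15 0 0 0; -1 -20 0 0 0; -1 -25 0 0 0"}}

```text
clock: 3.9
eef_pos: [0.7548, 0.2969, 0.1772]
tool_rot: [0.028, 1.0, 0.003, 0.007]
ft_force: [2.6, 2.0, 1.2]
grip_width: 0.0854
grasp_force: 0.0
```

>>> {"method": "send_rows", "body": {"motion": "-1 0 0 0 0"}}

```text
clock: 4.0
eef_pos: [0.7568, 0.2942, 0.1673]
tool_rot: [0.03, 1.0, 0.001, 0.003]
ft_force: [-0.4, -0.3, -1.9]
grip_width: 0.0856
grasp_force: 0.0
```

>>> {"method": "send_rows", "body": {"motion": "-1 -5 0 0 0; -1 -10 0 0 0; -1 -15 0 0 0; -1 -15 0 0 0; -1 -15 0 0 0"}}

```text
clock: 4.5
eef_pos: [0.8064, 0.2583, 0.1432]
tool_rot: [0.03, 0.999, 0.011, 0.03]
ft_force: [0.8, -0.5, 0.3]
grip_width: 0.0855
grasp_force: 0.0
```

Run:
```python
from h import *
o=bot.get_obs();print(pose(o),o["joint_pos"])
```

```text
[[-0.9965  0.0584  0.0603  0.8064]
 [ 0.0597  0.998   0.0202  0.2583]
 [-0.059   0.0237 -0.998   0.1432]
 [ 0.      0.      0.      1.    ]] [0.3097 1.0907 1.2728 1.6893 0.0009 0.3689]
```

>>> {"method": "send_rows", "body": {"motion": "-1 -10 0 -2 0; -1 -10 0 -5 0; -1 -10 0 -5 0; -1 -10 0 -5 0; -1 -10 0 -5 0"}}

```text
clock: 5.0
eef_pos: [0.8281, 0.2318, 0.1677]
tool_rot: [0.029, 0.998, 0.019, 0.056]
ft_force: [-0.1, -0.5, -0.3]
grip_width: 0.086
grasp_force: 0.0
```

>>> {"method": "send_rows", "body": {"motion": "-1 5 0 0 0; -1 10 0 0 0; -1 10 0 0 0; -1 10 0 0 0"}}

```text
clock: 5.4
eef_pos: [0.7166, 0.2364, 0.1474]
tool_rot: [0.028, 0.999, 0.015, 0.044]
ft_force: [-1.2, -1.3, -1.5]
grip_width: 0.0854
grasp_force: 0.0
```

Run:
```python
from h import *
o=bot.get_obs();print(pose(o),o["joint_pos"])
```

```text
[[-0.9945  0.0544  0.089   0.7166]
 [ 0.0571  0.998   0.0283  0.2364]
 [-0.0873  0.0332 -0.9956  0.1474]
 [ 0.      0.      0.      1.    ]] [ 0.3191  0.7315  0.5643  1.3101 -0.0011  0.375 ]
```

Over-reaching tilts the tool outward and the tilt persists afterwards, so I can pitch the bar that way. Grasp first.

```bash
cat >> h.py <<'E'
def shift(target,T=None,grasp=True):
    T=pose() if T is None else T; t=np.array(target,float)
    if grasp: t=t+0.019*T[:3,2]
    return 100*T[:3,:3].T@(t-T[:3,3])
E
python3 - <<'E'
from h import *
print(shift([.536,.3158,.13]),shift([.536,.3158,.043]))
E
```

```text
[18.5689  6.8787  2.2526] [19.3284  6.5896 10.9146]
```

>>> {"method": "send_rows", "body": {"motion": "-1 4.6 1.7 0.5 0; -1 9.3 3.4 1 0; -1 14 5.1 1.5 0; -1 18.6 6.9 2 0; -1 18.6 6.9 2 0"}}

```text
clock: 5.9
eef_pos: [0.5422, 0.32, 0.1151]
tool_rot: [0.026, 0.998, 0.017, 0.05]
ft_force: [-0.3, 0.2, -1.1]
grip_width: 0.0852
grasp_force: 0.0
```

Run:
```python
from h import *
T,im=snap("wrist","pics/w2.png");print(T)
hsv=cv2.cvtColor(im,cv2.COLOR_RGB2HSV);m=((hsv[...,0]<6)|(hsv[...,0]>174))&(hsv[...,1]>200)&(hsv[...,2]>110)
m=m.astype(np.uint8);n,l,s,c=cv2.connectedComponentsWithStats(m);i=1+np.argmax(s[1:,4]);print(s[i],c[i])
ys,xs=np.where(l==i);r=cv2.minAreaRect(np.c_[xs,ys].astype(np.float32));print(r)
b=cv2.boxPoints(r);P=[atz("wrist",q,.055,T) for q in b];print(P);c=np.mean(P,0);c[2]=.043;print(c,shift(c,T))
print([(np.round(d["rect"],1),round(d["conf"],2)) for d in boxes_of("wrist","bar_grip")[:2]])
T1=np.array([[-0.9982,.0608,-.0017,.5349],[.0608,.9982,-.0005,.3105],[.0017,-.0006,-1,.1784],[0,0,0,1]])
print(tri(ray("wrist",r[0],T),ray("wrist",np.array((406,288))*.64,T1)))
```

```text
[[-0.9937  0.0496  0.1008  0.5422]
 [ 0.053   0.9981  0.0316  0.32  ]
 [-0.099   0.0367 -0.9944  0.1151]
 [ 0.      0.      0.      1.    ]]
[ 227  189   33   44 1278] [242.2856 211.7833]
((243.0, 210.5), (43.0, 32.0), 90.0)
[array([0.5299, 0.3026, 0.055 ]), array([0.5313, 0.3248, 0.055 ]), array([0.5664, 0.3232, 0.055 ]), array([0.5647, 0.2995, 0.055 ])]
[0.5481 0.3125 0.043 ] [ 0.0861 -0.982   9.1011]
[(array([243.6, 120.5,  35.3, 237.9]), 0.7)]
(array([0.5172, 0.3145, 0.1116]), [np.float64(0.00022240820215325936), np.float64(0.00022240820215321585)])
```

Run:
```python
from h import *
print(shift([.5355,.314,.043]))
```

```text
[ 2.1604 -0.9519  9.1803]
```

>>> {"method": "send_rows", "body": {"motion": "-1 1.4 -0.9 2 0; -1 1.6 -0.9 5 0; -1 2 -0.9 8 0; -1 2.2 -0.9 9.2 0; -1 2.2 -0.9 9.2 0"}}

```text
clock: 6.5
eef_pos: [0.5383, 0.3129, 0.0217]
tool_rot: [0.03, 0.998, 0.018, 0.053]
ft_force: [-0.5, 0.2, 0.3]
grip_width: 0.0854
grasp_force: 0.0
```

>>> {"method": "send_rows", "body": {"motion": "1 0 0 0 0; 1 0 0 0 0; 1 0 0 0 0; 1 0 0 0 0; 1 0 0 0 0"}}

```text
clock: 7.0
eef_pos: [0.5389, 0.3143, 0.0248]
tool_rot: [0.029, 0.998, 0.019, 0.056]
ft_force: [-0.8, -0.6, 4.2]
grip_width: 0.0232
grasp_force: 59.0
```

>>> {"method": "send_rows", "body": {"motion": "1 0 0 0 0; 1 0 0 0 0; 1 0 0 0 0"}}

```text
clock: 7.3
eef_pos: [0.539, 0.3143, 0.0248]
tool_rot: [0.029, 0.998, 0.019, 0.056]
ft_force: [-0.7, -0.5, 5.7]
grip_width: 0.0232
grasp_force: 59.3
```

```bash
python3 - <<'E'
from h import *
T=pose();B=np.eye(4);B[:3,:3]=R.from_euler("z",-.0554).as_matrix();B[:3,3]=[.5355,.314,.045]
np.save("G.npy",np.linalg.inv(T)@B) # tool->bar
print(np.load("G.npy"))
print(shift([.54,.312,.2]),shift([.70,0.012,.32]))
E
cat >> h.py <<'E'
import os
if os.path.exists("G.npy"): G=np.load("G.npy")
psi=0.015
def slotR(psi=psi):
    return (R.from_euler("z",psi)*R.from_euler("y",-np.pi/6)).as_matrix()
E
```

```text
[[-0.9939  0.0056 -0.1099  0.0012]
 [ 0.0011  0.9991  0.0415  0.0003]
 [ 0.1101  0.0412 -0.9931 -0.0205]
 [ 0.      0.      0.      1.    ]]
[ -2.043    0.5007 -15.4983] [-21.0556 -28.0247 -26.6706]
```

>>> {"method": "send_rows", "body": {"motion": "1 -0.3 0 -2.5 0; 1 -0.6 0 -5 0; 1 -1 0 -8 0; 1 -3 -3 -12 0; 1 -6 -7 -14 0"}}

```text
clock: 7.8
eef_pos: [0.5747, 0.2429, 0.1655]
tool_rot: [0.027, 0.998, 0.019, 0.055]
ft_force: [1.6, 0.4, -2.5]
grip_width: 0.0231
grasp_force: 59.4
```

>>> {"method": "send_rows", "body": {"motion": "1 -3 -4 -2 0; 1 -6 -8 -4 0; 1 -9 -12 -6 0; 1 -12 -16 -9 0; 1 -15 -20 -12 0"}}

```text
clock: 8.3
eef_pos: [0.6873, 0.0475, 0.2747]
tool_rot: [0.03, 0.998, 0.019, 0.053]
ft_force: [1.7, 0.2, -2.3]
grip_width: 0.023
grasp_force: 59.4
```

Run:
```python
from h import *
o=bot.get_obs();T=pose(o);print(T,o["joint_pos"],o["grip_width"],o["ft_force"])
print(shift([.75,0.012,.32]))
```

```text
[[-0.9926  0.057   0.107   0.6873]
 [ 0.0609  0.9976  0.0338  0.0475]
 [-0.1049  0.0401 -0.9937  0.2747]
 [ 0.      0.      0.      1.    ]] [0.0568 0.54   0.5535 1.4753 0.0277 0.1175] 0.02300187652681418 [ 1.7177  0.2141 -2.3355]
[-6.9098 -2.9999 -2.0472]
```

>>> {"method": "send_rows", "body": {"motion": "1 -5 -1.5 0 0; 1 -10 -3 0 0; 1 -15 -3 0 0; 1 -20 -3 0 0; 1 -25 -3 0 0"}}

```text
clock: 8.8
eef_pos: [0.8294, 0.0072, 0.2553]
tool_rot: [0.03, 0.997, 0.019, 0.071]
ft_force: [-0.7, -0.2, -4.4]
grip_width: 0.0232
grasp_force: 59.3
```

>>> {"method": "send_rows", "body": {"motion": "1 -30 0 -5 0; 1 -30 0 -5 0; 1 -30 0 -5 0; 1 -30 0 -5 0; 1 -30 0 -5 0"}}

```text
clock: 9.3
eef_pos: [0.8627, -0.0018, 0.246]
tool_rot: [0.03, 0.994, 0.02, 0.103]
ft_force: [-1.0, -0.4, -2.6]
grip_width: 0.023
grasp_force: 59.4
```

```bash
cat >> h.py <<'E'
def tiltrep():
    o=bot.get_obs();T=pose(o); D=slotR()@G[:3,:3].T
    print(T[:3,3],"z",T[:3,2],"want z",D[:,2],"bar x/slot err (slot axes)",R.from_matrix(slotR().T@T[:3,:3]@G[:3,:3]).as_rotvec(),"q",o["joint_pos"],o["grip_width"],o["clock"])
E
python3 -c "
from h import *
tiltrep()"
```

```text
[ 0.8627 -0.0018  0.246 ] z [ 0.2065  0.0336 -0.9779] want z [ 0.5912  0.05   -0.805 ] bar x/slot err (slot axes) [-0.0182  0.4278 -0.0719] q [-0.015   0.9731  1.2742  1.6643  0.0367  0.0492] 0.023034282272707107 9.3
```

>>> {"method": "send_rows", "body": {"motion": "1 -40 0 -20 0; 1 -40 0 -20 0; 1 -40 0 -20 0; 1 -40 0 -20 0; 1 -40 0 -20 0"}}

```text
clock: 9.8
eef_pos: [0.865, -0.0123, 0.2855]
tool_rot: [0.031, 0.991, 0.02, 0.13]
ft_force: [-0.1, -0.2, -1.7]
grip_width: 0.023
grasp_force: 59.4
```

```bash
python3 -c "
from h import *
tiltrep()"
```

```text
[ 0.865  -0.0123  0.2855] z [ 0.2589  0.0323 -0.9654] want z [ 0.5912  0.05   -0.805 ] bar x/slot err (slot axes) [-0.0184  0.3739 -0.074 ] q [-0.0281  0.9288  1.2751  1.6561  0.0396  0.0388] 0.022992647103298 9.8
```

>>> {"method": "send_rows", "body": {"motion": "1 -60 0 10 0; 1 -60 0 10 0; 1 -60 0 10 0; 1 -60 0 10 0; 1 -60 0 10 0"}}

```text
clock: 10.3
eef_pos: [0.9199, -0.019, 0.2205]
tool_rot: [0.031, 0.987, 0.02, 0.154]
ft_force: [-0.1, 0.0, -2.6]
grip_width: 0.0228
grasp_force: 59.4
```

```bash
python3 -c "
from h import *
tiltrep()"
```

```text
[ 0.9199 -0.019   0.2205] z [ 0.3056  0.0308 -0.9517] want z [ 0.5912  0.05   -0.805 ] bar x/slot err (slot axes) [-0.0189  0.3253 -0.0755] q [-0.0343  1.0188  1.2741  1.5165  0.0413  0.0348] 0.022768274098534172 10.3
```

>>> {"method": "send_rows", "body": {"motion": "1 -60 0 -15 -0.07; 1 -60 0 -15 -0.07; 1 -60 0 -15 -0.07; 1 -60 0 -15 -0.07; 1 -60 0 -15 -0.07"}}

```text
clock: 10.8
eef_pos: [0.9296, -0.0268, 0.2531]
tool_rot: [-0.003, 0.983, 0.014, 0.183]
ft_force: [0.6, 0.0, -2.1]
grip_width: 0.0227
grasp_force: 59.4
```

>>> {"method": "send_rows", "body": {"motion": "1 -60 0 -15 0; 1 -60 0 -15 0; 1 -60 0 -15 0; 1 -60 0 -15 0; 1 -60 0 -15 0"}}

```text
clock: 11.3
eef_pos: [0.9366, -0.0203, 0.2867]
tool_rot: [-0.003, 0.978, 0.013, 0.209]
ft_force: [0.7, 0.3, -3.0]
grip_width: 0.023
grasp_force: 59.4
```

>>> {"method": "send_rows", "body": {"motion": "1 -60 0 -15 0; 1 -60 0 -15 0; 1 -60 0 -15 0; 1 -60 0 -15 0; 1 -60 0 -15 0"}}

```text
clock: 11.8
eef_pos: [0.9404, -0.016, 0.3251]
tool_rot: [-0.002, 0.972, 0.013, 0.235]
ft_force: [0.2, -0.8, -2.7]
grip_width: 0.0238
grasp_force: 59.4
```

```bash
python3 -c "
from h import *
tiltrep()"
```

```text
[ 0.9404 -0.016   0.3251] z [ 0.4575  0.0253 -0.8889] want z [ 0.5912  0.05   -0.805 ] bar x/slot err (slot axes) [-0.0224  0.1586 -0.0104] q [-0.0295  0.9172  1.2745  1.4536  0.0388 -0.0243] 0.023790875838407312 11.8
```

>>> {"method": "send_rows", "body": {"motion": "1 -60 10 -10 0; 1 -60 10 -10 0; 1 -60 10 -10 0; 1 -60 10 -10 0; 1 -60 10 -10 0"}}

```text
clock: 12.3
eef_pos: [0.9488, 0.0193, 0.3533]
tool_rot: [-0.002, 0.965, 0.013, 0.261]
ft_force: [-0.6, 0.4, -2.2]
grip_width: 0.0227
grasp_force: 59.4
```

>>> {"method": "send_rows", "body": {"motion": "1 -60 10 -10 0; 1 -60 10 -10 0; 1 -60 10 -10 0; 1 -60 10 -10 0; 1 -60 10 -10 0"}}

```text
clock: 12.8
eef_pos: [0.9526, 0.0467, 0.3875]
tool_rot: [-0.002, 0.958, 0.014, 0.288]
ft_force: [-0.1, -1.0, -2.2]
grip_width: 0.0229
grasp_force: 59.4
```

```bash
python3 -c "
from h import *
tiltrep()"
```

```text
[0.9526 0.0467 0.3875] z [ 0.5508  0.0283 -0.8342] want z [ 0.5912  0.05   -0.805 ] bar x/slot err (slot axes) [-0.0201  0.0505 -0.0133] q [0.0485 0.8631 1.2745 1.3981 0.0015 0.0452] 0.02294126939330908 12.8
```

>>> {"method": "send_rows", "body": {"motion": "1 -60 20 0 0; 1 -60 20 0 0; 1 -60 20 0 0; 1 -60 20 0 0; 1 -60 20 0 0"}}

```text
clock: 13.3
eef_pos: [0.9669, 0.1002, 0.3973]
tool_rot: [-0.002, 0.95, 0.017, 0.312]
ft_force: [-0.0, 0.2, -3.2]
grip_width: 0.0232
grasp_force: 59.5
```

Run:
```python
from h import *
tiltrep()
T=pose()
S=np.array([.586,-.087,.1306]); x=slotR()[:,0]; z=slotR()[:,2]
B=S+x*(.087+.075)+z*0.04
t=B-T[:3,:3]@G[:3,3]
print(B,shift(t,T,False))
```

```text
[0.9669 0.1002 0.3973] z [ 0.5932  0.0334 -0.8044] want z [ 0.5912  0.05   -0.805 ] bar x/slot err (slot axes) [-0.0152 -0.0014 -0.0142] q [ 0.1139  0.8659  1.274   1.3436 -0.0343  0.0977] 0.02323988557628787 13.3
[ 0.7063 -0.0852  0.2462] [ 29.7142 -18.6267  -1.8798]
```

>>> {"method": "send_rows", "body": {"motion": "1 4.5 -2.8 -0.3 0; 1 9 -5.6 -0.6 0; 1 13.5 -8.4 -0.9 0; 1 18 -11.2 -1.1 0; 1 22.5 -14 -1.4 0"}}

```text
clock: 13.8
eef_pos: [0.8262, -0.0052, 0.3031]
tool_rot: [-0.002, 0.95, 0.017, 0.313]
ft_force: [0.7, -0.6, -2.2]
grip_width: 0.0229
grasp_force: 59.5
```

>>> {"method": "send_rows", "body": {"motion": "1 4 -2.5 -0.3 0; 1 7.2 -4.6 -0.5 0; 1 7.2 -4.6 -0.5 0; 1 7.2 -4.6 -0.5 0"}}

```text
clock: 14.2
eef_pos: [0.767, -0.0512, 0.263]
tool_rot: [-0.001, 0.95, 0.017, 0.312]
ft_force: [1.1, 0.6, -1.9]
grip_width: 0.0231
grasp_force: 59.4
```

Run:
```python
from h import *
tiltrep()
T,im=snap("wrist","pics/w3.png"); cv2.imwrite("pics/w3b.png",cv2.resize(im[:,:,::-1],(800,600)))
np.save("T3.npy",T)
for c in ["wrist","top","scene"]:
  if c!="wrist": snap(c,f"pics/{c}3.png")
  for t in ["bar_tip","slot_mouth","fork","lever_knob"]: print(c,t,[(np.round(d["rect"],1),round(d["conf"],2)) for d in boxes_of(c,t)[:2]])
a=cv2.imread("pics/scene3.png");b=cv2.imread("pics/top3.png")
def crop(im,u,v): return cv2.resize(im[v:v+90,u:u+90],(400,400),interpolation=cv2.INTER_CUBIC)
cv2.imwrite("pics/c3.png",np.hstack([crop(a,205,145),crop(b,220,140)]))
```

```text
[ 0.767  -0.0512  0.263 ] z [ 0.5932  0.0326 -0.8044] want z [ 0.5912  0.05   -0.805 ] bar x/slot err (slot axes) [-0.0158 -0.0013 -0.016 ] q [-0.1037  0.3248 -0.0048  0.6111  0.094  -0.076 ] 0.02311203144263243 14.2
wrist bar_tip [(array([256.5, 169.8,  61.3, 339.7]), 0.86)]
wrist slot_mouth []
wrist fork []
wrist lever_knob []
top bar_tip [(array([363.3, 176.4,  43.6,  60.8]), 0.59), (array([246.1,  90.8,  10.7,  12.4]), 0.55)]
top slot_mouth [(array([280.1, 183.2,  30.9,  36.7]), 0.6)]
top fork [(array([278.7, 188.2,  34. ,  75.1]), 0.89)]
top lever_knob [(array([278.6, 186.6,  32.5,  76.9]), 0.56), (array([279.1, 173. ,  28.6,  17.4]), 0.53)]
scene bar_tip [(array([223.4, 182.3,  48. ,   7.2]), 0.47)]
scene slot_mouth [(array([251.2, 189.2,  37. ,  25.5]), 0.64), (array([250.1, 209. ,  76.1,  67. ]), 0.43)]
scene fork [(array([252.1, 211.3,  73.9,  64.4]), 0.86)]
scene lever_knob [(array([246.1, 190.2,  28.4,  12.2]), 0.47)]
```

View pics/w3b.png

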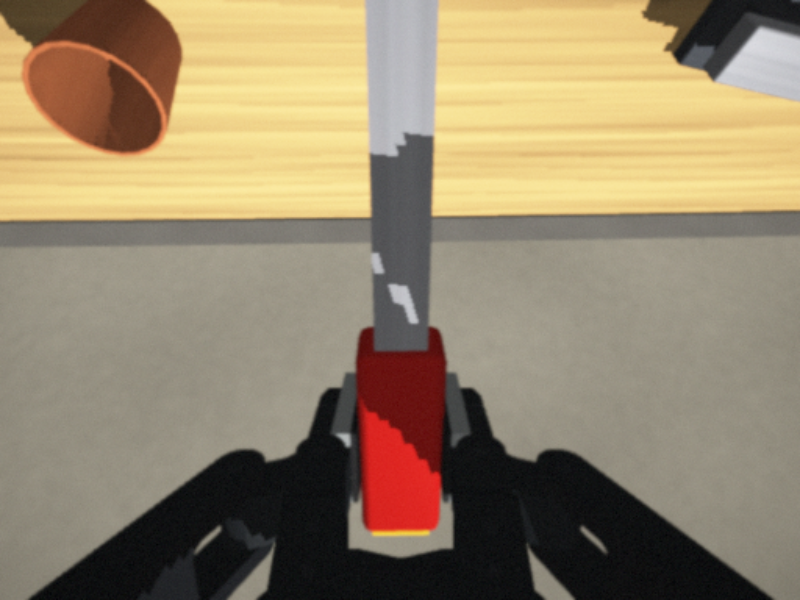

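View pics/c3.png

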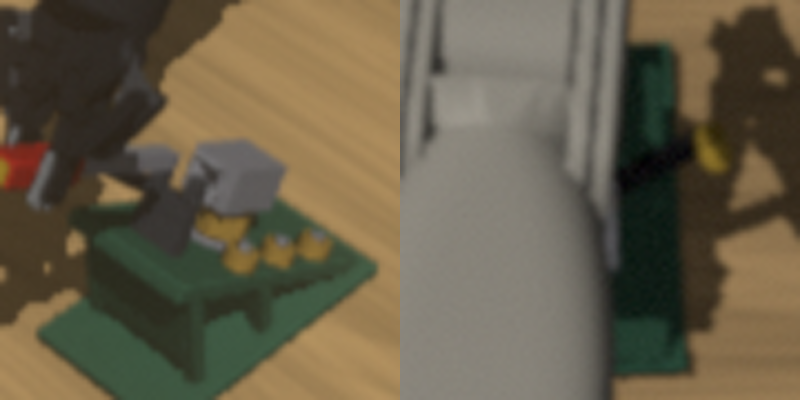

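The wrist view shows the bar straight in the pads, with the blade along columns 370-435. The crops show the head at about (240,175) and the fork at (170,190). I'll overlay a stand model on the first pictures to refine its pose.

```bash
cat >> h.py <<'E'
def model(sx,sy,psi):
    Rz=R.from_euler("z",psi).as_matrix(); S=slotR(psi); o=np.array([sx,sy,0])
    foot=[o+Rz@[a*.115,b*.07,.0] for a,b in [(1,1),(1,-1),(-1,-1),(-1,1)]]
    ax=o+[0,0,.075]; C=ax+S[:,2]*.048
    head=[C+S@[a*.028,b*.022,c*.018] for a,b,c in [(1,1,1),(1,-1,1),(-1,-1,1),(-1,1,1),(1,1,-1),(1,-1,-1)]]
    mouth=C+S@[.028,0,0]
    lip=[mouth+S@[.01,b*.0135,c*.0135] for b,c in [(1,1),(-1,1),(-1,-1),(1,-1)]]
    return foot,head,lip,mouth
E
python3 - <<'E'
from h import *
foot,head,lip,mouth=model(.586,-.087,.015)
out=[]
for c,(u,v) in dict(scene=(205,150),top=(222,140)).items():
    im=cv2.imread(f"pics/{c}0.png"); s=400/95
    w=cv2.resize(im[v:v+95,u:u+95],(400,400),interpolation=cv2.INTER_CUBIC)
    for i,(L,col) in enumerate([(foot,(255,0,255)),(head[:4],(0,0,255)),(lip,(255,255,0))]):
        P=np.array([(proj(c,p)-[u,v]+.5)*s for p in L]); cv2.polylines(w,[P.astype(int)],True,col,1)
    out.append(w)
cv2.imwrite("pics/o1.png",np.hstack(out))
E
```

View pics/o1.png

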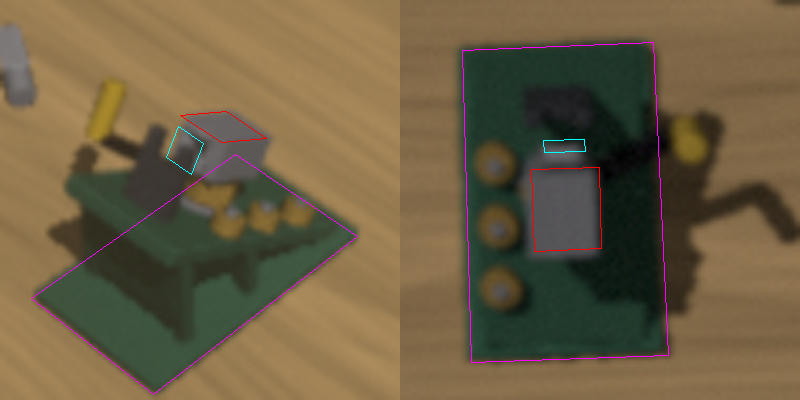

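The overlay matches the foot and lip to within about 1 px, with the stand at (0.586,-0.086) and yaw 0.015. Next I'll check the bar-in-hand model and plan the alignment.

Run:
```python
from h import *
T=np.load("T3.npy");B=T@G
for p in [(.032,0,.01),(-.032,0,.01),(-.032,.007,.006),(-.032,-.007,.006),(.032,.012,.01),(-.1,.007,.006),(-.1,-.007,.006)]: print(p,proj("wrist",(B@np.r_[p,1])[:3],T)/.64)
T=pose();B=T@G;tip=(B@[-.132,0,0,1])[:3]
_,_,_,mouth=model(.586,-.086,.015); S=slotR()
print("mouth",mouth,"tip in slot frame mm",1e3*S.T@(tip-mouth), "pred scene",proj("scene",tip),proj("scene",(B@[.032,0,0,1])[:3]))
for d,h in [(.055,.0005)]:
    goal=mouth+S@[d,0,h]; print(shift(T[:3,3]+goal-tip,T,False))
print("slot axes in tool",T[:3,:3].T@S)
```

```text
(0.032, 0, 0.01) [402.0918 533.8557]
(-0.032, 0, 0.01) [402.473  356.6408]
(-0.032, 0.007, 0.006) [428.6419 347.7915]
(-0.032, -0.007, 0.006) [374.7737 348.9668]
(0.032, 0.012, 0.01) [440.8623 532.4663]
(-0.1, 0.007, 0.006) [437.5397  52.4126]
(-0.1, -0.007, 0.006) [366.6727  52.3177]
mouth [ 0.5862 -0.086   0.1306] tip in slot frame mm [88.9804 34.5622 43.9592] pred scene [244.8189 179.7514] [204.7955 182.6357]
[ 3.8016 -3.6221  3.8481]
slot axes in tool [[-0.9935  0.0186 -0.1127]
 [ 0.0157  0.9995  0.0263]
 [ 0.1132  0.0243 -0.9933]]
```

>>> {"method": "send_rows", "body": {"motion": "1 0.5 -2 0 -0.015; 1 1 -3.6 0 -0.015; 1 2 -3.6 1.5 -0.015; 1 3 -3.6 3 -0.015; 1 3.8 -3.6 3.8 -0.015"}}

```text
clock: 15.45
eef_pos: [0.7596, -0.0858, 0.2072]
tool_rot: [-0.009, 0.95, 0.015, 0.312]
ft_force: [-0.8, 1.3, -2.9]
grip_width: 0.0231
grasp_force: 59.4
```

```bash
cat >> h.py <<'E'
def rep():
    o=bot.get_obs();T=pose(o);B=T@G;tip=(B@[-.132,0,0,1])[:3];S=slotR();_,_,_,m=model(.586,-.086,.015)
    print("tip slot mm",1e3*S.T@(tip-m),"err",R.from_matrix(S.T@B[:3,:3]).as_rotvec(),"F slot",S.T@o["ft_force"],o["clock"],o["grip_width"]); return T,S
E
python3 - <<'E'
from h import *
rep()
T,im=snap("scene","pics/s4.png")
T=pose();B=T@G; _,_,lip,m=model(.586,-.086,.015)
im=im[:,:,::-1]; u,v=215,150; k=10
w=cv2.resize(im[v:v+60,u:u+70],None,fx=k,fy=k,interpolation=cv2.INTER_CUBIC)
f=lambda p:tuple(((proj("scene",p)-[u,v]+.5)*k).astype(int).tolist())
cv2.polylines(w,[np.array([f(p) for p in lip])],True,(255,255,0),1)
for c in [(1,1),(-1,1),(1,-1)]:
    cv2.line(w,f((B@[-.032,c[0]*.007,c[1]*.006,1])[:3]),f((B@[-.125,c[0]*.007,c[1]*.006,1])[:3]),(0,255,0),1)
cv2.circle(w,f((B@[-.132,0,0,1])[:3]),4,(0,0,255),1)
cv2.imwrite("pics/s4b.png",w)
E
```

```text
tip slot mm [52.9548 -2.4067 -0.1483] err [-0.0171 -0.0004 -0.0012] F slot [-2.1213  1.3104 -2.1761] 15.45 0.023076806818378735
```

View pics/s4b.png

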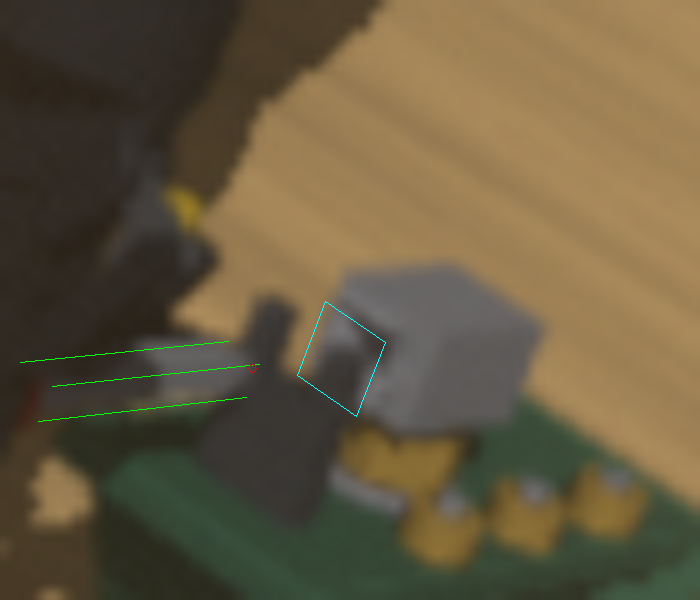

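The overlay shows the tip at (252,367), in line with the fork gap and lip centre at (341,360). I'll slide it in.

>>> {"method": "send_rows", "body": {"motion": "1 0 0.24 -0.05 0; 1 1 0.24 -0.16 0; 1 2 0.24 -0.28 0; 1 3 0.24 -0.39 0; 1 3.8 0.24 -0.48 0"}}

```text
clock: 16.0
eef_pos: [0.7275, -0.0829, 0.1924]
tool_rot: [-0.009, 0.949, 0.014, 0.314]
ft_force: [0.2, -0.8, -2.6]
grip_width: 0.0228
grasp_force: 59.4
```

```bash
python3 -c "
from h import *
T,S=rep();print(T[:3,:3].T@S)"
```

```text
tip slot mm [17.7602  0.6812  2.3554] err [-0.0171 -0.0057  0.0006] F slot [-1.1772 -0.7764 -2.3698] 16.0 0.022839867261792088
[[-0.9933  0.0032 -0.1157]
 [ 0.0003  0.9997  0.0244]
 [ 0.1157  0.0242 -0.993 ]]
```

>>> {"method": "send_rows", "body": {"motion": "1 0.4 0 0.1 0; 1 0.8 0 0.1 0; 1 1.2 0 0.05 0; 1 1.6 0 0 0; 1 2 0 -0.05 0"}}

```text
clock: 16.5
eef_pos: [0.7112, -0.0832, 0.1801]
tool_rot: [-0.009, 0.949, 0.014, 0.314]
ft_force: [-0.3, 0.6, 1.1]
grip_width: 0.0227
grasp_force: 59.8
```

```bash
python3 -c "
from h import *
T,S=rep()"
```

```text
tip slot mm [-2.5458  0.6891 -0.0371] err [-0.017  -0.0049  0.0004] F slot [0.3485 0.609  1.0981] 16.5 0.022662653141815585
```

>>> {"method": "send_rows", "body": {"motion": "1 0.4 0 -0.05 0; 1 0.8 0 -0.1 0; 1 1.2 0 -0.14 0; 1 1.6 0 -0.19 0; 1 2 0 -0.23 0"}}

```text
clock: 17.0
eef_pos: [0.6938, -0.0823, 0.1701]
tool_rot: [-0.01, 0.949, 0.016, 0.314]
ft_force: [-0.3, 3.9, 2.7]
grip_width: 0.023
grasp_force: 60.1
```

```bash
python3 -c "
from h import *
T,S=rep()"
```

```text
tip slot mm [-22.592    1.7562  -0.0616] err [-0.0147 -0.0051  0.0006] F slot [1.1639 3.8979 2.4792] 17.0 0.022968158062590477
```

>>> {"method": "send_rows", "body": {"motion": "1 0.4 0.1 -0.08 0; 1 0.8 0.12 -0.13 0; 1 1.2 0.12 -0.17 0; 1 1.6 0.12 -0.22 0; 1 1.9 0.12 -0.26 0"}}

```text
clock: 17.5
eef_pos: [0.6762, -0.0822, 0.1599]
tool_rot: [-0.009, 0.95, 0.015, 0.313]
ft_force: [2.4, 4.5, 2.0]
grip_width: 0.023
grasp_force: 60.0
```

```bash
python3 -c "
from h import *
T,S=rep()"
```

```text
tip slot mm [-42.8901   2.1867   0.1909] err [-0.0163 -0.0033  0.0001] F slot [3.1862 4.4988 0.5022] 17.5 0.022965491890059992
```

Nearly home. I'll press gently until it bottoms.

>>> {"method": "send_rows", "body": {"motion": "1 0.15 0 -0.02 0; 1 0.3 0 -0.03 0; 1 0.45 0 -0.05 0; 1 0.6 0 -0.07 0; 1 0.6 0 -0.07 0"}}

```text
clock: 18.0
eef_pos: [0.6711, -0.0823, 0.1569]
tool_rot: [-0.009, 0.95, 0.015, 0.313]
ft_force: [1.2, 5.5, 1.8]
grip_width: 0.0233
grasp_force: 60.0
```

```bash
python3 -c "
from h import *
T,S=rep()"
```

```text
tip slot mm [-48.7916   2.2467   0.1896] err [-0.0162 -0.003   0.0002] F slot [2.0171 5.4521 0.9575] 18.0 0.023269308494958292
```

>>> {"method": "send_rows", "body": {"motion": "1 0.15 0.1 -0.02 0; 1 0.3 0.1 -0.03 0; 1 0.45 0.1 -0.05 0; 1 0.6 0.1 -0.07 0; 1 0.6 0.1 -0.07 0"}}

```text
clock: 18.5
eef_pos: [0.6692, -0.082, 0.1574]
tool_rot: [-0.01, 0.948, 0.014, 0.317]
ft_force: [6.3, 3.3, 3.6]
grip_width: 0.0234
grasp_force: 59.6
```

```bash
python3 -c "
from h import *
T,S=rep()"
```

```text
tip slot mm [-50.366    2.417    0.4994] err [-0.0177 -0.0112  0.0011] F slot [ 7.311   3.2396 -0.0105] 18.5 0.02344224280690898
```

>>> {"method": "send_rows", "body": {"motion": "1 0.2 0 -0.02 0; 1 0.4 0 -0.04 0; 1 0.4 0 -0.04 0; 1 0.4 0 -0.04 0"}}

```text
clock: 18.9
eef_pos: [0.6686, -0.0821, 0.1585]
tool_rot: [-0.01, 0.947, 0.014, 0.32]
ft_force: [11.0, 4.1, 5.0]
grip_width: 0.0235
grasp_force: 59.6
```

Run:
```python
from h import *
rep()
T,im=snap("scene","pics/s5.png")
u,v=215,150;k=10;im=im[:,:,::-1]
w=cv2.resize(im[v:v+60,u:u+70],None,fx=k,fy=k,interpolation=cv2.INTER_CUBIC);cv2.imwrite("pics/s5b.png",w)
```

```text
tip slot mm [-50.4689   2.2352   0.7462] err [-0.0178 -0.018   0.002 ] F slot [12.0678  3.9159 -1.1477] 18.9 0.02352754866059813
```

View pics/s5b.png

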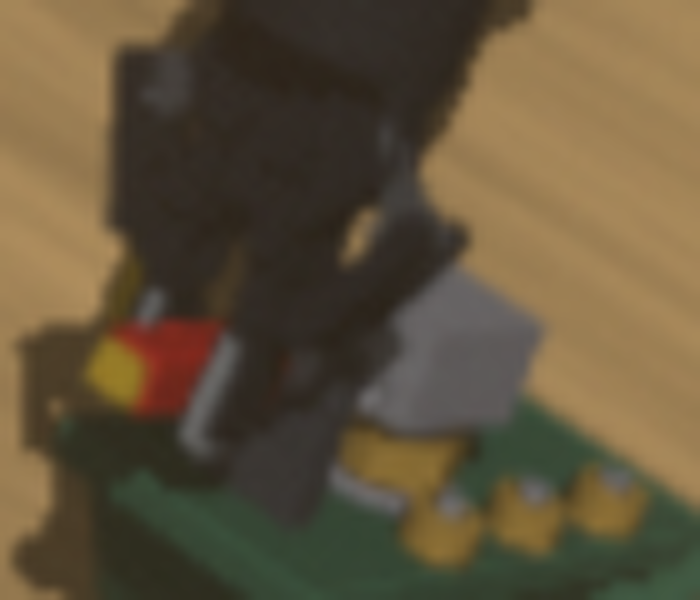

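The bar has bottomed: x is stalled at 12 N and the handle sits just outside the fork. Next I relax the push, open and back off.

>>> {"method": "send_rows", "body": {"motion": "1 -0.4 0 0.05 0; 1 -0.7 0 0.08 0; 1 -0.7 0 0.08 0; 0.2 -0.7 0 0.08 0; 0 -0.7 0 0.08 0"}}

```text
clock: 19.45
eef_pos: [0.667, -0.0824, 0.1538]
tool_rot: [-0.009, 0.95, 0.014, 0.311]
ft_force: [0.3, -0.3, -0.3]
grip_width: 0.0424
grasp_force: 0.0
```

>>> {"method": "send_rows", "body": {"motion": "0 0 0 0 0; 0 0 0 0 0; 0 0 0 0 0; -0.2 0 0 0 0"}}

```text
clock: 19.85
eef_pos: [0.6685, -0.0818, 0.1554]
tool_rot: [-0.009, 0.95, 0.014, 0.313]
ft_force: [-0.9, 0.2, -0.2]
grip_width: 0.0512
grasp_force: 0.0
```

>>> {"method": "send_rows", "body": {"motion": "-0.2 0 0 -2 0; -0.2 0 0 -4 0; -0.4 0 0 -7 0; 0 0 0 -10 0; 1 0 0 -12 0"}}

```text
clock: 20.35
eef_pos: [0.5969, -0.0858, 0.254]
tool_rot: [-0.009, 0.949, 0.014, 0.314]
ft_force: [1.3, -0.0, 0.5]
grip_width: 0.0315
grasp_force: 0.0
```

Run:
```python
from h import *
rep()
T,im=snap("wrist","pics/w6.png")
_,s=snap("scene","pics/s6.png");_,t=snap("top","pics/t6.png")
for c in ["wrist","top","scene"]:
  for n in ["bar_grip","lever_knob"]: print(c,n,[(np.round(d["rect"],1),round(d["conf"],2)) for d in boxes_of(c,n)[:2]])
u,v=205,150
a=cv2.resize(s[v:v+75,u:u+75],(400,400),interpolation=cv2.INTER_CUBIC)
b=cv2.resize(im,(400,300))
b=np.vstack([b,np.zeros((100,400,3),np.uint8)])
# yellow blob
for n,i in [("scene",s),("wrist",im),("top",t)]:
    h=cv2.cvtColor(i,cv2.COLOR_RGB2HSV);m=((h[...,0]>22)&(h[...,0]<32)&(h[...,1]>180)&(h[...,2]>70)).astype(np.uint8)
    k,l,st,c=cv2.connectedComponentsWithStats(m);print(n,[(st[j],c[j]) for j in range(1,k) if st[j,4]>8][:5])
cv2.imwrite("pics/o6.png",np.hstack([a,b])[:,:,::-1]);print(T)
```

```text
tip slot mm [-64.6096  -0.1777 121.1349] err [-0.0176 -0.0052  0.0004] F slot [ 1.3126 -0.0592 -0.2308] 20.35 0.03151865571873649
wrist bar_grip [(array([257.5, 168.1,  28.8, 126.8]), 0.97)]
wrist lever_knob [(array([173.6,  80.3, 102.7,  70. ]), 0.86)]
top bar_grip [(array([259.2, 154.8,   8. ,  33.3]), 0.67)]
top lever_knob [(array([290.2, 171.6,   7.5,  12.1]), 0.38)]
scene bar_grip [(array([236.5, 189.6,  21. ,   7. ]), 0.65)]
scene lever_knob [(array([245.3, 181.7,  36.8,  29.2]), 0.64)]
scene []
wrist [(array([120,  82,  43,  33, 879], dtype=int32), array([139.5586,  98.5609])), (array([247, 228,  18,   1,  18], dtype=int32), array([255.5, 228. ]))]
top []
[[-0.8026 -0.0265  0.5959  0.5969]
 [-0.0088  0.9994  0.0326 -0.0858]
 [-0.5964  0.021  -0.8024  0.254 ]
 [ 0.      0.      0.      1.    ]]
```

View pics/o6.png

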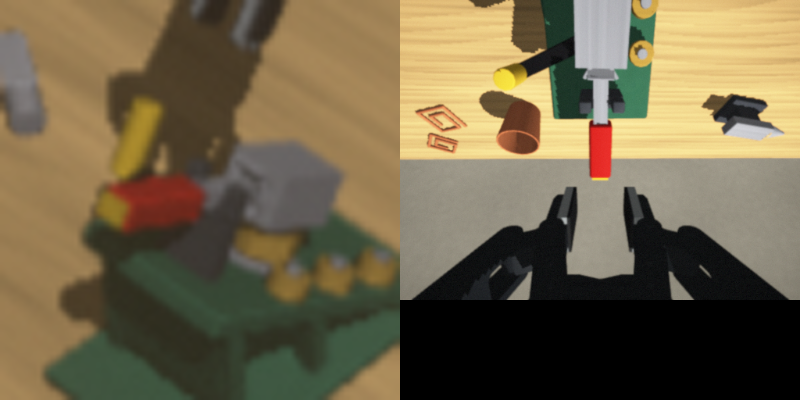

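Wrist view: the bar lies straight through the fork into the lip, with the handle at (600,150). The knob cap is at (509,76) in the half-size view.

Run:
```python
from h import *
T=np.array([[-0.8026,-0.0265,0.5959,0.5969],[-0.0088,0.9994,0.0326,-0.0858],[-0.5964,0.021,-0.8024,0.254],[0,0,0,1]])
S=slotR();_,_,_,m=model(.586,-.086,.015)
m2=m-S[:,0]*.0054+S[:,1]*.002
for mm in (m,m2):
    C=mm-S[:,0]*.028
    o,d=ray("wrist",(140,96.5),T); h=.012
    t=((C+S[:,2]*h-o)@S[:,2])/(d@S[:,2]); p=S.T@(o+d*t-C); print("knob rel axis mm",p*1e3,np.hypot(*p[:2]),"phi",np.degrees(np.arctan2(-p[0],-p[1])))
    B=mm+S@[.087,0,-.0015]
    for q in [(.032,0,.01),(-.032,0,.01),(-.087+.01,0,.0135)]: print(q,proj("wrist",B+S@q,T)/1.28+[400,0])
```

```text
knob rel axis mm [ 30.6151 -78.2849  12.    ] 0.08405840521594714 phi -21.35909364426765
(0.032, 0, 0.01) [597.9211 182.292 ]
(-0.032, 0, 0.01) [597.697  128.8107]
(-0.077, 0, 0.0135) [597.5558  83.7456]
knob rel axis mm [ 36.0151 -80.2849  12.    ] 0.08799294344246947 phi -24.16055908579731
(0.032, 0, 0.01) [599.6978 178.186 ]
(-0.032, 0, 0.01) [599.6785 123.7099]
(-0.077, 0, 0.0135) [599.7478  77.5985]
```

```bash
cat >> h.py <<'E'
def knobplan(phis,gap=0,zz=-.012,back=.021,extra=0):
    T=pose();S=slotR();_,_,_,m=model(.586,-.086,.015);C=m-S[:,0]*(.0054+.028)+S[:,1]*.002
    p=S.T@(T[:3,3]-C); x=S.T@T[:3,0]; print("TCP rel",p*1e3,"tool twist",np.arctan2(x[1],-x[0]),"F",S.T@bot.get_obs()["ft_force"],bot.get_obs()["clock"])
    for f in phis:
        q=np.array([.095*-np.sin(f)+(back+gap)*np.cos(f),.095*-np.cos(f)-(back+gap)*np.sin(f),zz])
        print("phi %.2f"%f,np.round(q*1e3,1),"shift",np.round(100*T[:3,:3].T@(C+S@q-T[:3,3]),2),"twist",round(f+np.arctan2(x[1],-x[0]),3))
E
python3 - <<'E'
from h import *
knobplan([-.42],gap=.012,zz=.09);knobplan([-.42],gap=.012)
print(bot.get_obs()["joint_pos"])
E
```

```text
TCP rel [102.6442  -1.5489  98.1656] tool twist 0.0037401999722313744 F [-0.2127  0.566  -0.9933] 20.8
phi -0.42 [ 68.9 -73.3  90. ] shift [ 3.42 -7.2   0.26] twist -0.416
TCP rel [102.6442  -1.5489  98.1656] tool twist 0.0037401999722313744 F [-0.2127  0.566  -0.9933] 20.8
phi -0.42 [ 68.9 -73.3 -12. ] shift [ 4.55 -7.45 10.39] twist -0.416
[-0.2253  0.0219 -0.41    0.5232  0.1661 -0.1919]
```

>>> {"method": "send_rows", "body": {"motion": "1 0.9 -1.9 0 -0.1; 1 1.8 -3.8 0 -0.2; 1 2.7 -5.6 0 -0.3; 1 3.4 -7.2 0.3 -0.4; 1 3.4 -7.2 0.3 -0.42"}}

```text
clock: 21.3
eef_pos: [0.5727, -0.1591, 0.2254]
tool_rot: [-0.206, 0.928, -0.051, 0.308]
ft_force: [-0.8, -0.5, 0.2]
grip_width: -0.0001
grasp_force: 0.0
```

```bash
sed -i 's/round(f+np.arctan2/round(f-np.arctan2/' h.py
python3 - <<'E'
from h import *
knobplan([-.42],gap=.012)
T,im=snap("wrist","pics/w7.png"); cv2.imwrite("pics/w7b.png",cv2.resize(im[:,:,::-1],(700,525)))
E
```

```text
TCP rel [ 68.1165 -74.9252  89.4674] tool twist -0.41737592126281176 F [-0.5978 -0.5159  0.5566] 21.3
phi -0.42 [ 68.9 -73.3 -12. ] shift [ 0.98  0.35 10.09] twist -0.003
```

View pics/w7b.png

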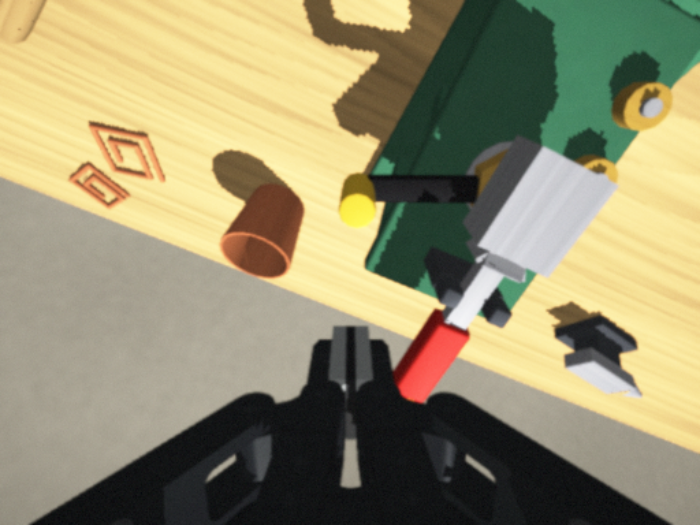

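The wrist view shows the closed fingers at (350,350), directly behind the knob cap at (357,213). I'll triangulate the knob from the two wrist views.

Run:
```python
from h import *
T6=np.array([[-0.8026,-0.0265,0.5959,0.5969],[-0.0088,0.9994,0.0326,-0.0858],[-0.5964,0.021,-0.8024,0.254],[0,0,0,1]])
T=pose()
p,e=tri(ray("wrist",(140,96.5),T6),ray("wrist",np.array((357,213))*.7314,T))
S=slotR();_,_,_,m=model(.586,-.086,.015);C=m-S[:,0]*(.0054+.028)+S[:,1]*.002
q=S.T@(p-C);print(p,e,q*1e3,np.hypot(*q[:2]))
```

```text
[ 0.5883 -0.1663  0.1414] [np.float64(0.0031299085562420067), np.float64(0.003129908556241987)] [ 39.508  -82.3694   8.9251] 0.0913541978327904
```

>>> {"method": "send_rows", "body": {"motion": "1 0.3 0.1 3 0; 1 0.6 0.2 6 0; 1 0.9 0.3 9 0; 1 1 0.35 10.2 0; 1 1 0.35 10.2 0"}}

```text
clock: 21.85
eef_pos: [0.6254, -0.154, 0.1372]
tool_rot: [-0.207, 0.927, -0.05, 0.308]
ft_force: [-0.1, 0.3, 0.3]
grip_width: -0.0
grasp_force: 0.0
```

```bash
python3 -c "
from h import *
knobplan([-.42,-.3,-.15,0,.15,.3],zz=-.014)"
```

```text
TCP rel [ 69.7208 -70.593  -13.357 ] tool twist -0.4186860748315915 F [0.1059 0.3072 0.3413] 21.85
phi -0.42 [ 57.9 -78.2 -14. ] shift [ 1.39 -0.21 -0.09] twist -0.001
phi -0.30 [ 48.1 -84.6 -14. ] shift [ 2.53 -0.4  -0.21] twist 0.119
phi -0.15 [ 35.  -90.8 -14. ] shift [ 3.98 -0.44 -0.37] twist 0.269
phi 0.00 [ 21. -95. -14.] shift [ 5.42 -0.26 -0.53] twist 0.419
phi 0.15 [  6.6 -97.1 -14. ] shift [ 6.81  0.13 -0.7 ] twist 0.569
phi 0.30 [ -8. -97. -14.] shift [ 8.13  0.73 -0.86] twist 0.719
```

>>> {"method": "send_rows", "body": {"motion": "1 0.7 -0.1 0 0; 1 1.4 -0.2 -0.1 0; 1 2 -0.3 -0.15 0.06; 1 2.5 -0.4 -0.2 0.12; 1 3.3 -0.4 -0.3 0.2"}}

```text
clock: 22.35
eef_pos: [0.6036, -0.1728, 0.1281]
tool_rot: [-0.113, 0.942, -0.02, 0.316]
ft_force: [5.5, 2.3, 0.4]
grip_width: -0.0001
grasp_force: 2.4
```

```bash
python3 -c "
from h import *
knobplan([-.15,-.05,.05,.15,.25,.35],zz=-.014)"
```

```text
TCP rel [ 46.0169 -89.0346 -10.1828] tool twist -0.21687940117179572 F [ 4.9801  2.258  -2.3937] 22.35
phi -0.15 [ 35.  -90.8 -14. ] shift [1.16 0.07 0.24] twist 0.067
phi -0.05 [ 25.7 -93.8 -14. ] shift [ 2.12 -0.03  0.12] twist 0.167
phi 0.05 [ 16.2 -95.9 -14. ] shift [ 3.08 -0.03  0.  ] twist 0.267
phi 0.15 [  6.6 -97.1 -14. ] shift [ 4.04  0.06 -0.12] twist 0.367
phi 0.25 [ -3.2 -97.2 -14. ] shift [ 4.99  0.26 -0.23] twist 0.467
phi 0.35 [-12.8 -96.4 -14. ] shift [ 5.91  0.54 -0.35] twist 0.567
```

>>> {"method": "send_rows", "body": {"motion": "1 0.8 0.1 0.2 0.03; 1 1.6 0.05 0.2 0.11; 1 2.4 0.05 0.15 0.19; 1 3.2 0.1 0.1 0.28; 1 4 0.15 0 0.36"}}

```text
clock: 22.85
eef_pos: [0.5726, -0.1815, 0.1051]
tool_rot: [0.058, 0.946, 0.036, 0.315]
ft_force: [3.1, 2.1, 4.7]
grip_width: -0.0002
grasp_force: 2.6
```

```bash
python3 -c "
from h import *
knobplan([.15,.25,.35,.45,.55,.65],zz=-.014)"
```

```text
TCP rel [  7.6192 -97.2557 -14.49  ] tool twist 0.14548336849222132 F [5.0827 2.0434 2.4425] 22.85
phi 0.15 [  6.6 -97.1 -14. ] shift [ 0.1   0.01 -0.06] twist 0.005
phi 0.25 [ -3.2 -97.2 -14. ] shift [ 1.05 -0.15 -0.18] twist 0.105
phi 0.35 [-12.8 -96.4 -14. ] shift [ 2.02 -0.2  -0.3 ] twist 0.205
phi 0.45 [-22.4 -94.7 -14. ] shift [ 2.98 -0.16 -0.41] twist 0.305
phi 0.55 [-31.8 -92.  -14. ] shift [ 3.94 -0.03 -0.52] twist 0.405
phi 0.65 [-40.8 -88.3 -14. ] shift [ 4.88  0.21 -0.62] twist 0.505
```

>>> {"method": "send_rows", "body": {"motion": "1 0.7 -0.05 -0.1 0.07; 1 1.4 -0.1 -0.2 0.14; 1 2.1 -0.15 -0.3 0.21; 1 2.8 -0.1 -0.4 0.28; 1 3.4 -0.05 -0.45 0.34"}}

```text
clock: 23.35
eef_pos: [0.5426, -0.1779, 0.0881]
tool_rot: [0.217, 0.923, 0.088, 0.304]
ft_force: [4.9, -0.1, 3.0]
grip_width: -0.0
grasp_force: 2.4
```

```bash
python3 -c "
from h import *
knobplan([.5,.6,.7,.8],zz=-.014)"
```

```text
TCP rel [-26.8176 -93.2058 -14.2414] tool twist 0.48629733926941937 F [ 5.7706 -0.2107  0.1021] 23.35
phi 0.50 [-27.1 -93.4 -14. ] shift [ 0.01 -0.03 -0.03] twist 0.014
phi 0.60 [-36.3 -90.3 -14. ] shift [ 0.97 -0.17 -0.13] twist 0.114
phi 0.70 [-45.1 -86.2 -14. ] shift [ 1.94 -0.22 -0.23] twist 0.214
phi 0.80 [-53.5 -81.3 -14. ] shift [ 2.9  -0.17 -0.32] twist 0.314
```

>>> {"method": "send_rows", "body": {"motion": "1 0.5 -0.1 -0.05 0.06; 1 1 -0.15 -0.1 0.12; 1 1.4 -0.2 -0.15 0.16; 1 1.8 -0.2 -0.2 0.2; 1 2.2 -0.2 -0.25 0.24"}}

```text
clock: 23.85
eef_pos: [0.5248, -0.1705, 0.0783]
tool_rot: [0.326, 0.891, 0.123, 0.292]
ft_force: [5.5, -0.2, 1.0]
grip_width: 0.0003
grasp_force: 2.3
```

```bash
python3 -c "
from h import *
knobplan([.7,.8,.9],zz=-.014)"
```

```text
TCP rel [-47.0726 -85.6045 -13.9476] tool twist 0.7254591318709833 F [ 5.2377 -0.2645 -1.8831] 23.85
phi 0.70 [-45.1 -86.2 -14. ] shift [-0.18  0.08  0.03] twist -0.025
phi 0.80 [-53.5 -81.3 -14. ] shift [ 0.77 -0.1  -0.06] twist 0.075
phi 0.90 [-61.4 -75.5 -14. ] shift [ 1.73 -0.18 -0.15] twist 0.175
```

>>> {"method": "send_rows", "body": {"motion": "1 0.4 0 0 0.04; 1 0.8 -0.05 -0.05 0.08; 1 1.1 -0.1 -0.08 0.11; 1 1.4 -0.1 -0.1 0.14; 1 1.6 -0.1 -0.12 0.16"}}

```text
clock: 24.35
eef_pos: [0.5205, -0.1693, 0.0772]
tool_rot: [0.396, 0.86, 0.141, 0.29]
ft_force: [21.2, -19.0, -5.3]
grip_width: -0.0001
grasp_force: 11.5
```

```bash
python3 -c "
from h import *
knobplan([.8,.9,1.0],zz=-.014)"
```

```text
TCP rel [-51.2983 -84.298  -12.7213] tool twist 0.8835405618690878 F [ 15.4312 -19.2693 -15.003 ] 24.35
phi 0.80 [-53.5 -81.3 -14. ] shift [0.39 0.01 0.1 ] twist -0.084
phi 0.90 [-61.4 -75.5 -14. ] shift [ 1.32 -0.22 -0.  ] twist 0.016
phi 1.00 [-68.6 -69.  -14. ] shift [ 2.28 -0.36 -0.1 ] twist 0.116
```

The force rose sharply at phi≈0.77, which is about 1.2 rad of travel: the hard stop. I'll back off and check.

>>> {"method": "send_rows", "body": {"motion": "1 -1 0 0 -0.05; 1 -2.5 0 0 -0.1; 1 -2.5 0 -4 -0.2; 1 -2.5 0 -8 -0.3; 1 -2.5 0 -12 -0.4"}}

```text
clock: 24.85
eef_pos: [0.4511, -0.182, 0.1744]
tool_rot: [0.215, 0.925, 0.088, 0.3]
ft_force: [0.3, -1.5, 0.1]
grip_width: 0.0001
grasp_force: 0.0
```

>>> {"method": "send_rows", "body": {"motion": "1 -1.5 1 -2 -0.1; 1 -3 2 -3 -0.2; 1 -5 3 -3 -0.3; 1 -6 4 -3 -0.4; 1 -6 4 -3 -0.4"}}

```text
clock: 25.35
eef_pos: [0.4935, -0.1752, 0.2432]
tool_rot: [0.028, 0.949, 0.026, 0.314]
ft_force: [0.7, 0.0, 0.1]
grip_width: -0.0
grasp_force: 0.0
```

Run:
```python
from h import *
knobplan([])
T,im=snap("wrist","pics/w9.png");_,s=snap("scene","pics/s9.png");np.save("T9.npy",T)
u,v=205,150
a=cv2.resize(s[v:v+75,u:u+75],(400,400),interpolation=cv2.INTER_CUBIC)
b=np.vstack([cv2.resize(im,(400,300)),np.zeros((100,400,3),np.uint8)])
cv2.imwrite("pics/o9.png",np.hstack([a,b])[:,:,::-1])
for n in ["bar_grip","lever_knob"]: print(n,[(np.round(d["rect"],1),round(d["conf"],2)) for d in boxes_of("wrist",n)[:2]])
```

```text
TCP rel [  8.2627 -89.7578 144.595 ] tool twist 0.08207996526766238 F [ 0.6205  0.0196 -0.2984] 25.35
bar_grip [(array([338.6, 231.8,  26.1,  84.2]), 0.7), (array([471.9, 181.4,  80.3,  43.8]), 0.21)]
lever_knob [(array([289.3, 107.2,  64. ,  84.1]), 0.59), (array([334.8, 109.7, 150.7, 214.5]), 0.27)]
```

View pics/o9.png

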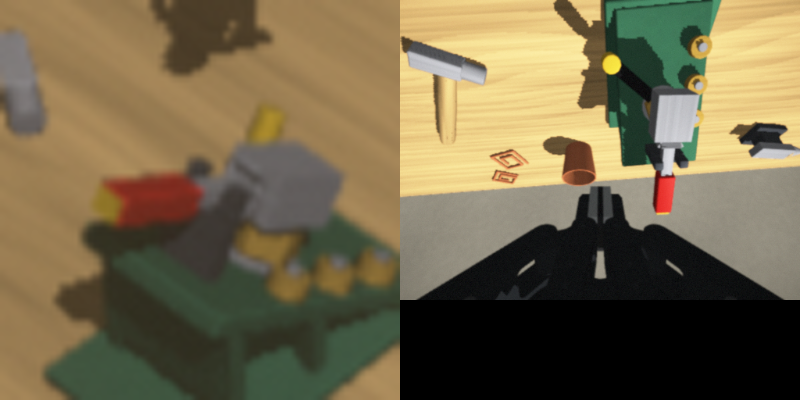

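Run:
```python
from h import *
S=slotR();_,_,_,m=model(.586,-.086,.015);C=m-S[:,0]*(.0054+.028)+S[:,1]*.002
T6=np.array([[-0.8026,-0.0265,0.5959,0.5969],[-0.0088,0.9994,0.0326,-0.0858],[-0.5964,0.021,-0.8024,0.254],[0,0,0,1]])
for uv,T in [((140,96.5),T6),((271.5,82),np.load("T9.npy"))]:
    o,d=ray("wrist",uv,T);t=((C+S[:,2]*.009-o)@S[:,2])/(d@S[:,2]);p=S.T@(o+d*t-C);print(p*1e3,np.hypot(*p[:2]),np.arctan2(-p[0],-p[1]))
```

```text
[ 36.4456 -81.3545   9.    ] 0.08914506043662154 -0.4211770136599875
[-63.3168 -66.9522   9.    ] 0.09214997096990017 0.7574981161209066
```

```bash
python3 -c "
from workcell import workorder
print(workorder.job_done())"
```

```text
the job is handed in; nothing more can be done
None
```

The holding bar is home in the slot and fork, the locknut lever was swung about 1.18 rad clockwise until it hit its hard stop, and the job is handed in (last clock reading 25 s, result not reported); I did not measure the screw's angle directly.

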